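# Overhang a box cover for drilling

### The job

Push the steel box cover that lies on the wooden drilling block along the block until 35 mm of it (a third of its length) sticks out past the end of the block nearest to the octagon junction box, so that its end can be drilled clear of the wood. Only push it with the fingertips, never pick it up; leave it lying flat, its long sides square to that end of the block and nothing sticking out over the block's long sides, and do not disturb the parts standing around.

Things in the scene. Friction and masses are not known exactly. Their poses are not given: they have to be found in the camera images.
- cover_center (a point): the plain grey steel box cover on the block: flat rectangular plate, 104 x 66 x 10 mm, loose, 0.08 to 0.17 kg; the point is its centre, 5 mm above its underside; its x axis runs along the 104 mm length, y along the 66 mm width, z is up. It starts near the middle of the block, length roughly along the block (up to about 20 degrees off)
- block_top (a point): the wooden drilling block, fixed to the bench: flat slab 150 x 260 mm, its top 40 mm above the bench; the point is the centre of its top face; its x axis runs along the 150 mm width, y along the 260 mm length (the two ends lie at y = +130 and -130 mm), z is up. Four flush screw heads near its corners do not obstruct. Cover against wood slides with ordinary friction and stays where it is left
- octagon: octagon junction box, grey steel, eight-sided, 65 x 65 x 38 mm, loose; the point is the centre of its underside. It stands on the bench about 105 mm beyond one end of the block (either one) and thereby marks the end to use; to be left where it stands
- coupling: dark round pipe coupling standing on end, 44 mm in diameter, 41 mm high, loose; the point is the centre of its underside. It stands beyond the other end of the block; to be left where it stands
- spare_cover: a second steel box cover lying on the bench to the right, 104 x 66 x 10 mm, loose; the point is the centre of its underside; not the one to push
- conduit: cast conduit body lying on the bench to the left, 36 x 130 x 39 mm, loose; the point is the centre of its underside; a bystander
- tin: tin of thread compound with black cap, 66 mm in diameter, 88 mm high, loose, at the back left; the point is the centre of its underside; a bystander
There are look-alikes about, which are no part of the job. Leave any black look-alike of the part that bears cover_center alone. What is shaped like the octagon but green is not meant.

How it is judged:
At the end, for the whole second after the job is handed in: The cover lies flat and at rest on the block, 35 mm (27 to 43 mm) of it past the end of the block nearest to the octagon junction box, its length within 8 degrees of the block's length and its width on the block (its centre at most 42 mm from the block's centre line) (((y of octagon in the frame of block_top above 0 m and y of cover_center in the frame of block_top between 0.105 and 0.121 m) or (y of octagon in the frame of block_top below 0 m and y of cover_center in the frame of block_top between -0.121 and -0.105 m)) and angle between the x axis of cover_center and the y axis of block_top, either way round below 0.14 rad and x of cover_center in the frame of block_top between -0.042 and 0.042 m and angle between cover_center's own z axis and vertical below 0.06 rad and z of cover_center in the frame of block_top between 0.002 and 0.008 m); the robot touches nothing.
It fails at once if the cover is lifted more than 6 mm off the block (z of cover_center in the frame of block_top above 0.011 m).
It fails at once if one of the parts at the ends of the block (junction box, coupling) is moved more than 12 mm (distance of any of octagon, coupling from where it was at the start of the episode above 0.012 m).
It fails at once if one of the other parts on the bench (spare cover, conduit body, tin) is moved more than 12 mm (distance of any of spare_cover, conduit, tin from where it was at the start of the episode above 0.012 m).
It also fails if it takes over 37 s, if anything falls off the work surface, if the arm or the gripper's body presses on something with over 40 N, if the wrist force passes 120 N, or if a joint passes its speed limit or range.

### The arm

A 6-joint arm with a two-finger parallel gripper is mounted at the origin on a cart in front of the work surface, level with it; the furniture and walls round the work are solid. World frame = base frame: x ahead of the robot, y to its left, z up, the work surface at z = 0. Lengths are in m, angles in rad, forces in N, time in s.
With the tool pointing down it reaches from about 0.3 to 0.85 m from the base axis. Payload 5.4 kg.
Tool frame: the origin (TCP) lies on the centre line of the jaws, within the pads' length; the fingertips stand 22 mm ahead of it and the grasp point (between the pads) lies 3 mm ahead of it; z points along the fingers, y is the line along which they close (so a half turn about z gives the same grasp; the last joint's range is limited). The gripper opens to 85 mm and grips with 20 to 120 N. Pads are 22 mm wide; open, the fingers measure 114 mm over their backs; the gripper's body (76 mm by 85 mm) begins 54 mm behind the grasp point. The pads swing forward as they close: fully open they stand 13 mm farther back than shut.
Start: joints at [0.918, 0.158, 1.597, -0, 1.386, -0.21], TCP at [0.246, 0.52, 0.253] pointing down, gripper open.
Joint ranges: [-2.91, 2.91], [-0.94, 2.29], [0.18, 2.7], [-1.29, 4.43], [0.17, 2.64], [-3, 3]. Speed limits (rad/s): [2.57, 2.57, 3.14, 3.14, 3.14, 3.14].

### API

Orientations are given as a unit quaternion [x, y, z, w].
In Python, from cell import * gives the robot as it stands.
- The arm moves only by the shell command python3 -m inch 'ROWS' [OPENING] [FORCE]. ROWS is JSON, a list of rows, each an object with "xyz": the shift along the tool's x, y, z normalised to -1 to 1, where 1 is 0.2 m, a list of three; "roll": the turn about the tool's z normalised to -1 to 1, where 1 is 180 degrees. In form: [{"xyz": [x, y, z], "roll": roll}, ...]. A call has 1 to 12 rows; each row shifts and turns the commanded pose from where the row before left it, along the tool's axes as they then stand; what a row does not reach is not made up. A row lasts 1/10 s, in which the tool goes at most 50 mm and 8.59 degrees, less where a joint would pass 70% of its speed; a pose out of reach is approached as far as the arm can. A call with a number of a shift or a turn outside -1 to 1 is refused whole. A call with a gripper value outside its range is refused whole. OPENING is the opening, from 0 (shut) to 1 (fully open), set as the call begins (- or left out, the last holds). The fingers move at their own pace and stop on an object; FORCE is the grip in N (left out, the last holds). Time passes only in rows, so rows that do not move let the fingers close. It gives the time, the measured TCP pose, the force, the opening and the grip force at its end, in the units of the state.
- observe(): the state, without advancing time (a new reading comes with each control period).
- grab_frame(name): name is "scene" or "top"; returns a dict with "frame" (480x640x3 uint8, blue, green, red), "camera_matrix" (3x3 intrinsics, pixels), "rvec" (rotation vector, rad) and "tvec" (3), from world to camera coordinates, as OpenCV has them. Camera axes: x right, y down, z forward; pixel columns grow to the right and rows downward; lengths in m; the calibration is good to about 2 mm. A picture is of the moment at which its call begins. There is no depth.
- close_job(): hands the job in; it is judged then, once.
The state is a dict: "time": time; "q": joint angles; "qvel": joint speeds; "effort": joint torques, N m; "eef_pos": TCP position; "ee_rot": TCP orientation; "force": force on the tool from outside, world axes, zero at the start; "moment": the same for the moment, N m; "finger_gap": opening from 0.0 (shut) to 1.0 (fully open); "grip_force": force on a finger pad.
Only numpy, scipy, OpenCV 4.12 (cv2) and the standard library are available. Lean on these libraries where they do the work, as an engineer would, in place of code of your own. Each camera call takes 0.05 s, during which the arm holds its last target. There are 200 camera calls.

## Working session

There is one attempt and no reset: what is moved stays moved. The work goes in short steps, Python scripts to look and compute and a shell command to move; the robot and the scene stay as the last step left them, time stands still between calls to the robot, and variables do not carry over. Pictures are saved under pics/ and viewed, at most 10 in all, crops included, and the job is handed in when it is done.

```bash
mkdir -p pics; python3 - <<'E'
from cell import *
import cv2,pickle
d={n:grab_frame(n) for n in("scene","top")}
pickle.dump(d,open('f0.pkl','wb'))
for n in d:
    cv2.imwrite(f'pics/{n}0.png',d[n]['frame'])
s=observe();print({k:s[k] for k in('time','eef_pos','ee_rot','force','finger_gap')})
E
```

```text
{'time': 0.1, 'eef_pos': array([0.24606348, 0.51912363, 0.2523793 ]), 'ee_rot': array([ 2.19583214e-01,  9.75593375e-01, -7.99660938e-04, -3.73507152e-04]), 'force': array([ 0.39300761,  1.41028949, -0.57092751]), 'finger_gap': 0.9994570456578262}
```

View pics/scene0.png

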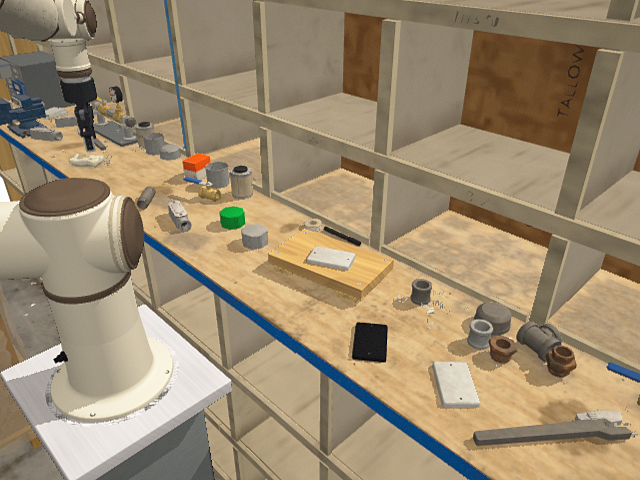

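View pics/top0.png

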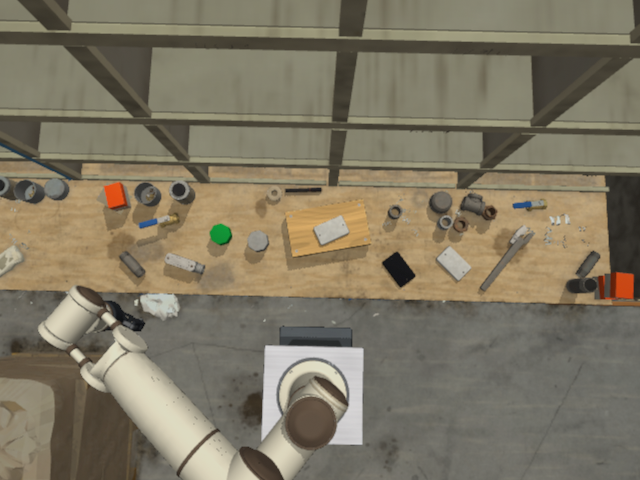

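Candidates for the cover: light plate on the block (scene 331,258 / top 331,230), black plate (370,342 / 398,269) and spare on the bench (455,384 / 453,263). I choose the one on the block. Candidates for the octagon: grey (255,236 / 258,240) and green (232,217 / 221,234). I choose the grey one, so the end to use is the left one (+y).

```bash
cat > h.py <<'E'
import cv2,numpy as np
def ray(f,px,z):
    R=cv2.Rodrigues(np.array(f['rvec'],float))[0];t=np.array(f['tvec'],float).ravel()
    p=cv2.undistortPoints(np.array(px,float).reshape(-1,1,2),np.array(f['camera_matrix'],float),None).reshape(-1,2)
    d=np.c_[p,np.ones(len(p))]@R; c=-R.T@t
    return c+d*((z-c[2])/d[:,2])[:,None]
def proj(f,P):
    return cv2.projectPoints(np.array(P,float).reshape(-1,3),np.array(f['rvec'],float),np.array(f['tvec'],float),np.array(f['camera_matrix'],float),None)[0].reshape(-1,2)
def rect(f,mask,z,seed):
    n,l,s,c=cv2.connectedComponentsWithStats(mask)
    k=l[seed[1],seed[0]]
    if k==0: return None
    m=(l==k).astype(np.uint8)
    q=max(cv2.findContours(m,cv2.RETR_EXTERNAL,cv2.CHAIN_APPROX_NONE)[0],key=cv2.contourArea)
    P=ray(f,q.reshape(-1,2),z)[:,:2]
    (c,s,a)=cv2.minAreaRect((P*1000).astype(np.float32))
    if s[0]<s[1]: s=s[::-1];a+=90
    return np.round(c,1),np.round(s,1),round((a+90)%180-90,1),m
E
python3 - <<'E'
import pickle;from h import *
d=pickle.load(open('f0.pkl','rb'))
seeds={'scene':((331,258),(300,262)),'top':((331,230),(300,235))}
out=[]
for n in d:
    f=d[n];im=f['frame'];hsv=cv2.cvtColor(im,cv2.COLOR_BGR2HSV)
    for s in seeds[n]: print(n,s,hsv[s[1],s[0]])
    x,y=seeds[n][0]
    roi=np.zeros(im.shape[:2],np.uint8);roi[y-50:y+50,x-70:x+70]=1
    cov=((hsv[...,1]<50)&(hsv[...,2]>150)).astype(np.uint8)*roi
    r=rect(f,cov,.05,(x,y));print('cover',r[:3] if r else None)
    wood=((hsv[...,1]>=50)&(hsv[...,0]>8)&(hsv[...,0]<30)&(hsv[...,2]>195)).astype(np.uint8)*roi
    rb=rect(f,wood,.04,seeds[n][1]);print('block',rb[:3] if rb else None)
    o=im.copy()
    if r:o[r[3]>0]=(255,0,0)
    if rb:o[rb[3]>0]=(0,200,0)
    c=np.hstack([im[y-50:y+50,x-100:x+70],o[y-50:y+50,x-100:x+70]])
    out.append(cv2.resize(c,None,fx=2.35,fy=2.35,interpolation=cv2.INTER_NEAREST))
    print('octagon',ray(f,[[(255,228),(258,240)][n=='top']],.038).round(3), 'spare',ray(f,[[(455,384),(453,263)][n=='top']],.01).round(3))
cv2.imwrite('pics/c1.png',np.vstack(out))
E
```

```text
scene (331, 258) [ 25  27 224]
scene (300, 262) [ 19 128 237]
cover (array([521.1, -52.6]), array([104.2,  68.3]), -65.3)
block (array([515.5,   4.3]), array([533.4, 240.3]), 88.3)
octagon [[0.492 0.196 0.038]] spare [[ 0.423 -0.457  0.01 ]]
top (331, 230) [ 22  20 188]
top (300, 235) [ 18 133 196]
cover (array([523.4, -48.7]), array([99.2, 60.8]), -64.4)
block (array([508. ,  50.4]), array([69.9,  6.4]), -77.2)
octagon [[0.485 0.187 0.038]] spare [[ 0.428 -0.451  0.01 ]]
```

View pics/c1.png

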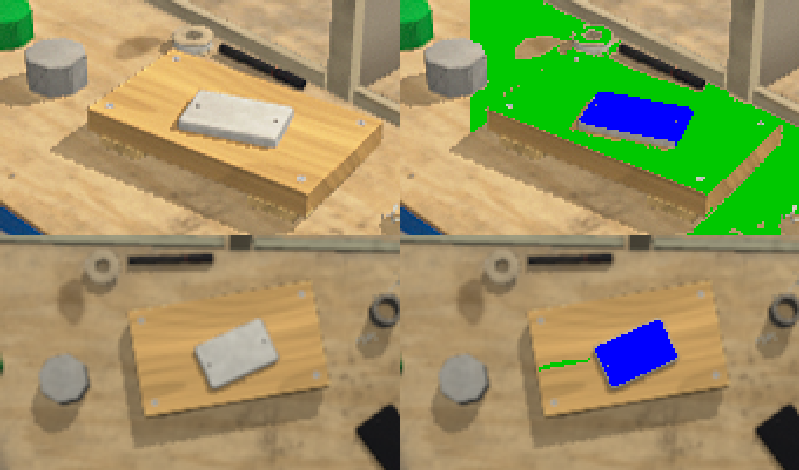

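The crop shows the light grey cover on the block and the grey octagon to the left of it, in both views. I read off the block's top corners: scene (268,253),(304,231),(394,261),(362,290); top (286,213),(363,200),(370,243),(293,257).

```bash
python3 - <<'E'
import pickle;from h import *
d=pickle.load(open('f0.pkl','rb'))
C={'scene':[(268.4,253.5),(304.2,230.6),(394,260.8),(362.5,290.1)],'top':[(292.7,257),(286.3,212.8),(363.3,199.6),(370.1,243.4)]}
for n in d:
    P=ray(d[n],C[n],.04)[:,:2]; print(P.round(3).tolist())
    c=P.mean(0);u=(P[0]+P[1]-P[2]-P[3])/2;v=(P[1]+P[2]-P[0]-P[3])/2
    print(n,c.round(4),np.linalg.norm(u).round(3),np.linalg.norm(v).round(3),'len dir deg',np.degrees(np.arctan2(u[1],u[0])).round(1),'wid',np.degrees(np.arctan2(v[1],v[0])).round(1))
E
```

```text
[[0.436, 0.074], [0.572, 0.094], [0.625, -0.156], [0.485, -0.181]]
scene [ 0.5294 -0.0421] 0.257 0.14 len dir deg 101.5 wid 9.4
[[0.432, 0.073], [0.577, 0.098], [0.626, -0.152], [0.482, -0.176]]
top [ 0.5294 -0.0393] 0.255 0.146 len dir deg 101.3 wid 9.6
```

```bash
python3 -m inch '[{"xyz":[0,0,0],"roll":0.0425},{"xyz":[0,0,0],"roll":0.0425},{"xyz":[0,0,0],"roll":0.0425},{"xyz":[0,0,0],"roll":0.0425},{"xyz":[0,0,0],"roll":0.0425},{"xyz":[0,0,0],"roll":0.0425},{"xyz":[0,0,0],"roll":0.0425},{"xyz":[0,0,0],"roll":0}]' 0.35 40
python3 -m inch '[{"xyz":[-0.22,0.052,0],"roll":0},{"xyz":[-0.22,0.052,0],"roll":0},{"xyz":[-0.22,0.052,0],"roll":0},{"xyz":[-0.22,0.052,0],"roll":0},{"xyz":[-0.22,0.052,0],"roll":0},{"xyz":[-0.22,0.052,0],"roll":0},{"xyz":[-0.22,0.052,0],"roll":0},{"xyz":[-0.22,0.052,0],"roll":0},{"xyz":[0,0,0],"roll":0}]'
```

```text
time: 0.9
eef_pos: [0.2462, 0.5193, 0.2527]
ee_rot: [0.636, 0.772, -0.001, 0.0]
force: [1.1, -1.1, -0.7]
finger_gap: 0.351
grip_force: 0.0
time: 1.8
eef_pos: [0.3975, 0.186, 0.2533]
ee_rot: [0.637, 0.771, -0.0, 0.001]
force: [0.2, -0.2, -0.7]
finger_gap: 0.347
grip_force: 0.0
```

```bash
python3 -m inch '[{"xyz":[-0.215,0.0515,0],"roll":0},{"xyz":[-0.215,0.0515,0],"roll":0},{"xyz":[-0.215,0.0515,0],"roll":0},{"xyz":[-0.215,0.0515,0],"roll":0},{"xyz":[-0.215,0.0515,0],"roll":0},{"xyz":[-0.215,0.0515,0],"roll":0},{"xyz":[-0.215,0.0515,0],"roll":0},{"xyz":[-0.215,0.0515,0],"roll":0},{"xyz":[0,0,0],"roll":0},{"xyz":[0,0,0],"roll":0}]'
python3 -m inch '[{"xyz":[0,0,0.15],"roll":0},{"xyz":[0,0,0.15],"roll":0},{"xyz":[0,0,0.15],"roll":0},{"xyz":[0,0,0.15],"roll":0},{"xyz":[0,0,0.15],"roll":0},{"xyz":[0,0,0],"roll":0},{"xyz":[0,0,0],"roll":0}]'
python3 - <<'E'
from cell import *
from h import *
fs=[]
for n,(x,y) in {'scene':(331,250),'top':(331,230)}.items():
    f=grab_frame(n);fs.append(cv2.resize(f['frame'][y-50:y+50,x-100:x+70],None,fx=3,fy=3))
cv2.imwrite('pics/p1.png',np.vstack(fs)[:600])
E
```

```text
time: 2.8
eef_pos: [0.5427, -0.1314, 0.2527]
ee_rot: [0.635, 0.772, 0.0, -0.001]
force: [0.1, 1.0, -1.3]
finger_gap: 0.347
grip_force: 0.0
time: 3.5
eef_pos: [0.5424, -0.1303, 0.1037]
ee_rot: [0.635, 0.773, -0.0, -0.0]
force: [0.6, 0.4, 0.6]
finger_gap: 0.35
grip_force: 0.0
```

View pics/p1.png

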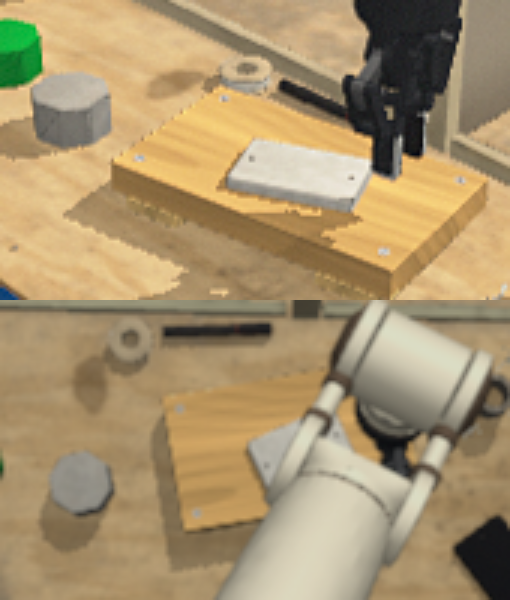

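The picture shows the fingers above the block just behind the cover's right edge (fingertips near 390,170 in the crop). I back off 6 mm more and descend.

```bash
python3 -m inch '[{"xyz":[-0.03,0,0],"roll":0},{"xyz":[0,0,0.085],"roll":0},{"xyz":[0,0,0.085],"roll":0},{"xyz":[0,0,0],"roll":0},{"xyz":[0,0,0],"roll":0}]'
python3 -m inch '[{"xyz":[0,0,0.01],"roll":0},{"xyz":[0,0,0],"roll":0},{"xyz":[0,0,0],"roll":0}]'
python3 -m inch '[{"xyz":[0,0,0.01],"roll":0},{"xyz":[0,0,0],"roll":0},{"xyz":[0,0,0],"roll":0}]'
```

```text
time: 4.1
eef_pos: [0.5443, -0.1381, 0.0703]
ee_rot: [0.636, 0.772, 0.0, 0.001]
force: [0.3, 0.0, -0.1]
finger_gap: 0.351
grip_force: 0.0
time: 4.4
eef_pos: [0.5442, -0.1378, 0.068]
ee_rot: [0.636, 0.772, 0.0, 0.001]
force: [-0.4, -0.1, 1.0]
finger_gap: 0.354
grip_force: 0.0
time: 4.7
eef_pos: [0.5437, -0.1375, 0.0652]
ee_rot: [0.636, 0.772, -0.0, -0.0]
force: [-0.8, -1.2, -0.6]
finger_gap: 0.351
grip_force: 0.0
```

```bash
python3 -m inch '[{"xyz":[0,0,0.007],"roll":0},{"xyz":[0,0,0],"roll":0},{"xyz":[0,0,0],"roll":0}]'
python3 -m inch '[{"xyz":[0,0,0.007],"roll":0},{"xyz":[0,0,0],"roll":0},{"xyz":[0,0,0],"roll":0}]'
```

```text
time: 5.0
eef_pos: [0.5438, -0.1376, 0.0638]
ee_rot: [0.636, 0.772, 0.0, -0.0]
force: [0.0, 0.4, 0.5]
finger_gap: 0.351
grip_force: 0.0
time: 5.3
eef_pos: [0.5437, -0.1375, 0.0624]
ee_rot: [0.636, 0.772, -0.0, -0.0]
force: [-0.0, -0.6, 0.0]
finger_gap: 0.35
grip_force: 0.0
```

```bash
python3 -m inch '[{"xyz":[0.05,0,0],"roll":0},{"xyz":[0.05,0,0],"roll":0},{"xyz":[0.05,0,0],"roll":0},{"xyz":[0.05,0,0],"roll":0},{"xyz":[0.05,0,0],"roll":0},{"xyz":[0.05,0,0],"roll":0},{"xyz":[0.05,0,0],"roll":0},{"xyz":[0.05,0,0],"roll":0},{"xyz":[0.04,0,0],"roll":0},{"xyz":[0.02,0,0],"roll":0},{"xyz":[0,0,0],"roll":0},{"xyz":[0,0,0],"roll":0}]'
python3 - <<'E'
from cell import *
from h import *
fs=[]
for n,(x,y) in {'scene':(321,250),'top':(321,230)}.items():
    f=grab_frame(n);im=f['frame']
    if n=='scene':
        hsv=cv2.cvtColor(im,cv2.COLOR_BGR2HSV);roi=np.zeros(im.shape[:2],np.uint8);roi[225:300,270:390]=1
        m=((hsv[...,1]<50)&(hsv[...,2]>150)).astype(np.uint8)*roi
        r=rect(f,m,.05,(306,250));print(r[:3] if r else None)
    fs.append(cv2.resize(im[y-50:y+50,x-100:x+70],None,fx=3,fy=3))
cv2.imwrite('pics/p2.png',np.vstack(fs)[:600])
E
```

```text
time: 6.5
eef_pos: [0.5262, -0.0474, 0.0625]
ee_rot: [0.636, 0.772, 0.0, 0.0]
force: [0.8, -0.0, -0.1]
finger_gap: 0.348
grip_force: 0.0
(array([520.3,  12.3]), array([108.6,  63.6]), -84.0)
```

View pics/p2.png

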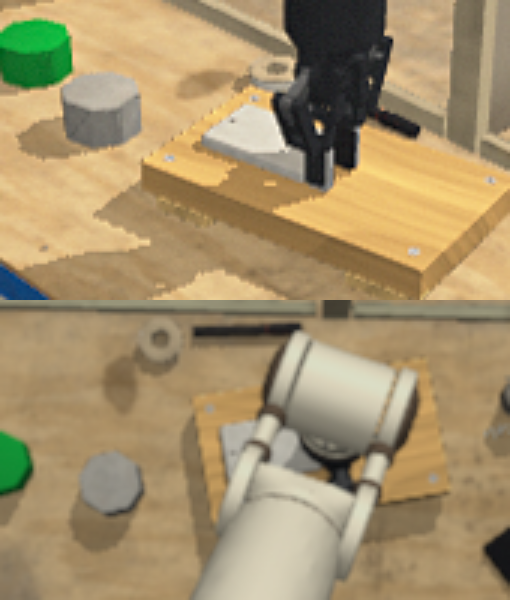

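The picture shows the cover turned square, with both fingers on its right edge and the octagon untouched. I push 44 mm more, then back the arm away to measure.

```bash
python3 -m inch '[{"xyz":[0.04,0,0],"roll":0},{"xyz":[0.05,0,0],"roll":0},{"xyz":[0.05,0,0],"roll":0},{"xyz":[0.05,0,0],"roll":0},{"xyz":[0.02,0,0],"roll":0},{"xyz":[0.01,0,0],"roll":0},{"xyz":[0,0,0],"roll":0},{"xyz":[0,0,0],"roll":0}]'
python3 -m inch '[{"xyz":[-0.1,0,0],"roll":0},{"xyz":[-0.2,0,0],"roll":0},{"xyz":[-0.1,0,-0.2],"roll":0},{"xyz":[-0.1,0,-0.2],"roll":0},{"xyz":[-0.2,0,-0.1],"roll":0},{"xyz":[-0.24,0,0],"roll":0},{"xyz":[-0.24,0,0],"roll":0},{"xyz":[0,0,0],"roll":0},{"xyz":[0,0,0],"roll":0}]'
python3 - <<'E'
from cell import *
from h import *
fs=[]
for n,(x,y) in {'scene':(311,250),'top':(311,230)}.items():
    f=grab_frame(n);im=f['frame']
    hsv=cv2.cvtColor(im,cv2.COLOR_BGR2HSV);roi=np.zeros(im.shape[:2],np.uint8)
    if n=='scene': roi[225:300,270:390]=1;sd=(298,245)
    else: roi[200:260,272:350]=1;sd=(302,227)
    m=((hsv[...,1]<50)&(hsv[...,2]>150)).astype(np.uint8)*roi
    r=rect(f,m,.05,sd);print(n,r[:3] if r else None)
    fs.append(cv2.resize(im[y-50:y+50,x-100:x+70],None,fx=3,fy=3))
cv2.imwrite('pics/p3.png',np.vstack(fs)[:600])
E
```

```text
time: 7.4
eef_pos: [0.5176, -0.0041, 0.0624]
ee_rot: [0.636, 0.772, -0.0, -0.0]
force: [-0.4, 0.2, 0.2]
finger_gap: 0.349
grip_force: 0.0
time: 8.3
eef_pos: [0.5627, -0.2367, 0.1621]
ee_rot: [0.636, 0.771, 0.0, -0.0]
force: [-0.3, 0.5, -0.3]
finger_gap: 0.347
grip_force: 0.0
scene (array([512.6,  53.8]), array([107.1,  70.2]), -79.3)
top (array([517.8,  60.2]), array([101.4,  62.2]), -79.1)
```

View pics/p3.png

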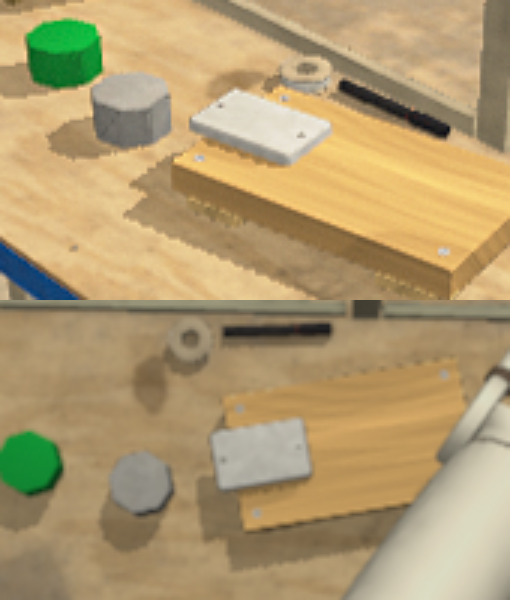

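The picture shows the cover flat and square, sticking out about 20 mm. Top view crop: leading edge near (216,462), block end near (234,462). I return to contact and push 14 mm more.

```bash
python3 -m inch '[{"xyz":[0.24,0,0],"roll":0},{"xyz":[0.24,0,0],"roll":0},{"xyz":[0.2,0,0.1],"roll":0},{"xyz":[0.1,0,0.2],"roll":0},{"xyz":[0.1,0,0.2],"roll":0},{"xyz":[0.2,0,0],"roll":0},{"xyz":[0.06,0,0],"roll":0},{"xyz":[0,0,0],"roll":0}]'
python3 -m inch '[{"xyz":[0.03,0,0],"roll":0},{"xyz":[0.03,0,0],"roll":0},{"xyz":[0.03,0,0],"roll":0},{"xyz":[0.015,0,0],"roll":0},{"xyz":[0.005,0,0],"roll":0},{"xyz":[0,0,0],"roll":0},{"xyz":[0,0,0],"roll":0}]'
python3 -m inch '[{"xyz":[-0.1,0,0],"roll":0},{"xyz":[-0.2,0,0],"roll":0},{"xyz":[-0.1,0,-0.2],"roll":0},{"xyz":[-0.1,0,-0.2],"roll":0},{"xyz":[-0.2,0,-0.1],"roll":0},{"xyz":[-0.24,0,0],"roll":0},{"xyz":[-0.24,0,0],"roll":0},{"xyz":[0,0,0],"roll":0},{"xyz":[0,0,0],"roll":0}]'
python3 - <<'E'
from cell import *
from h import *
fs=[]
for n,(x,y) in {'scene':(305,245),'top':(305,230)}.items():
    f=grab_frame(n);im=f['frame']
    hsv=cv2.cvtColor(im,cv2.COLOR_BGR2HSV);roi=np.zeros(im.shape[:2],np.uint8)
    if n=='scene': roi[225:300,270:390]=1;sd=(294,243)
    else: roi[200:260,272:350]=1;sd=(298,228)
    m=((hsv[...,1]<50)&(hsv[...,2]>150)).astype(np.uint8)*roi
    r=rect(f,m,.05,sd);print(n,r[:3] if r else None)
    fs.append(cv2.resize(im[y-37:y+37,x-60:x+60],None,fx=4,fy=4,interpolation=cv2.INTER_CUBIC))
cv2.imwrite('pics/p4.png',np.vstack(fs))
E
```

```text
time: 9.2
eef_pos: [0.5181, -0.0096, 0.0623]
ee_rot: [0.634, 0.773, -0.0, -0.001]
force: [0.3, 0.1, 0.2]
finger_gap: 0.354
grip_force: 0.0
time: 9.9
eef_pos: [0.5148, 0.0096, 0.0624]
ee_rot: [0.636, 0.772, -0.0, -0.0]
force: [0.1, 0.2, -0.6]
finger_gap: 0.351
grip_force: 0.0
time: 10.8
eef_pos: [0.56, -0.2228, 0.162]
ee_rot: [0.636, 0.771, 0.0, -0.001]
force: [-0.4, -0.2, -0.1]
finger_gap: 0.346
grip_force: 0.0
scene (array([511.6,  66.6]), array([106.6,  66.8]), -79.3)
top (array([515.4,  72.7]), array([101.4,  62.2]), -79.1)
```

View pics/p4.png

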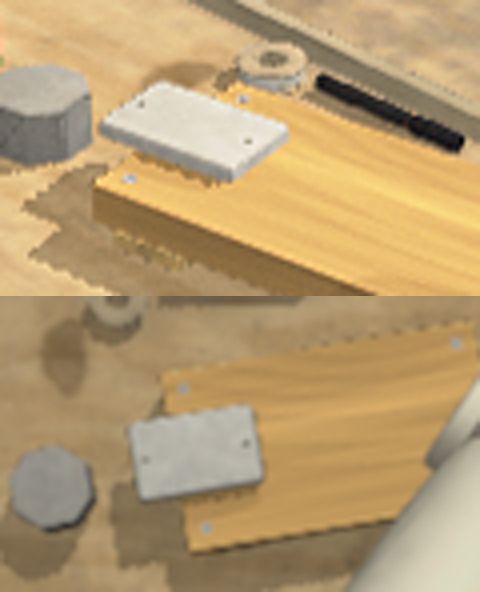

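The picture shows the cover flat and square. The cover's left edge sits about 40 of its 121 px length past the block end, roughly 34 mm, and the octagon has not moved. I hand in.

```bash
python3 -c "
from cell import *
print(close_job())"
```

```text
the job is handed in; nothing more can be done
None
```

I handed the job in at about 11 s of the 37 s: the cover was pushed flat and square to about 34 mm (target 35) past the block end by the grey octagon box, which looked unmoved in the last pictures, and the verdict was not shown to me.

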